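# Put the tablet tube away and screw the hinged tub shut

### The arm

A 7-joint arm with a two-finger parallel gripper is mounted at the origin on the work surface. World frame = base frame: x ahead of the robot, y to its left, z up, the work surface at z = 0. Lengths are in m, angles in rad, forces in N, time in s.
With the tool pointing down it reaches from about 0.35 to 0.9 m from the base axis. Payload 8.1 kg.
Tool frame: the origin (TCP) lies midway between the tips of the shut fingers; the grasp point (between the pads) lies arm.tcp_to_grasp behind it (arm.tcp_to_grasp is the distance from the TCP to the grasp point, in m); z points along the fingers, y is the line along which they close (so a half turn about z gives the same grasp; the last joint's range is limited). The gripper opens to 92 mm and grips with 3 to 60 N. Pads are 19 mm wide; open, the fingers measure 130 mm over their backs; the gripper's body (75 mm by 190 mm) begins 47 mm behind the grasp point.
Start: joints at [-1.42, 0.434, 0.025, 1.573, -0.012, 1.134, -0.075], TCP at [0.157, 0.605, 0.197] pointing down, gripper open.
Joint ranges: [-2.62, 2.62], [-0.44, 2.09], [-1.27, 1.32], [0.08, 2.57], [-1.32, 4.46], [0.12, 2], [-2.74, 2.74]. Speed limits (rad/s): [2.22, 2.22, 3.01, 3.01, 3.14, 3.14, 3.14].

### API

Orientations are given as a rotation vector (axis times angle).
In Python, from cell import observe, get_image, arm gives the robot as it stands. The module is installed in compiled form; this text tells all that it offers.
- The arm moves only by the tool drive_tool, never from a script. Its argument "steps" is a list of rows, each a list of 5 numbers: the closure, from 0 (fully open) to 1 (shut), then the shift along the world's x, y, z in mm, then the turn about the world's z in rad. In form: [[hand, x, y, z, roll], ...]. A call has 1 to 20 rows; each row shifts and turns the commanded pose from where the row before left it; what a row does not reach is not made up. A row lasts 1/12 s, in which the tool goes at most 41.7 mm and 7.16 degrees, less where a joint would pass 70% of its speed; a pose out of reach is approached as far as the arm can. A call with a gripper value outside its range is refused whole. The fingers move at their own pace and stop on an object; "grip_force" is the grip in N (left out, the last holds). Time passes only in rows, so rows that do not move let the fingers close. It gives the time, the measured TCP pose, the force, the opening and the grip force at its end, in the units of the state.
- observe(): the state, without advancing time (a new reading comes with each control period).
- get_image(name): name is "side" or "top" or "wrist"; returns a dict with "image" (400x640x3 uint8, red, green, blue), "vfov" (degrees; the focal length in pixels is half the picture's height over the tangent of half this angle, whatever the lens; pixels are square), "cx", "cy" (the principal point, pixels), "xyz" and "attitude" of the camera in the world. Camera axes: x right, y down, z forward; pixel columns grow to the right and rows downward; lengths in m; the calibration is good to about 2 mm. The wrist camera is an equidistant fisheye: a pixel r from the principal point sees the ray r / f radians off the axis. A picture is of the moment at which its call begins. There is no depth.
- arm.sign_off(): hands the job in; it is judged then, once.
The state is a dict: "clock": time; "joints": joint angles; "dq": joint speeds; "joint_efforts": joint torques, N m; "position": TCP position; "ee_rot": TCP orientation; "force": force on the tool from outside, world axes, zero at the start; "ft_torque": the same for the moment, N m; "width": opening from 0.0 (shut) to 1.0 (fully open); "gripper_force": force on a finger pad.
Only numpy, scipy, OpenCV 4.12 (cv2) and the standard library are available. Lean on these libraries where they do the work, as an engineer would, in place of code of your own. Each camera call takes 0.05 s, during which the arm holds its last target. There are 200 camera calls.

### The job

Put the metal tube of disinfectant tablets inside the open storage tub, then swing the tub's hinged lid down over it and, once the lid is shut, turn the winged screw cap in the lid clockwise (seen from above) until it is fully tight against its stop. Leave the tub closed and the other things on the counter standing where they are.

Things in the scene. Friction and masses are not known exactly. Their poses are not given: they have to be found in the camera images.
- tub: Round white plastic storage tub, fixed to the counter, outer diameter 112, wall 4, height 104 to its rim, inner floor 5 above the counter, open at the top, mouth diameter 104. Origin: centre of its underside. z up. A grey hinge block and steel hinge pin are on its +y side.
- tub_mouth (a point): Centre of the tub's mouth at rim height, 104 above the tub's origin; axes as the tub's.
- lid (a joint): Angle of the hinged lid (rad): 0 = shut flat on the rim, grows as it opens, 1.57 = upright, 2.4 = farthest back; starts open at 1.9 to 2.25, leaning away from the mouth on the tub's +y side. The hinge is stiff (friction about 0.15 N m): the lid stays where it is left, so push it all the way down (1 to 3 N at its free edge). Nothing latches it.
- lid_hinge (a point): Middle of the hinge axis, at (0, +66, +105) mm in the tub's frame. Its axes turn with the lid: x = hinge axis = the tub's x; -y points from the hinge along the lid to its free edge; z is the lid's outer (when shut, upper) face normal. When shut, its axes are the tub's.
- lid_edge (a point): The lid's free edge, opposite the hinge, on its outer face, 122 from the hinge axis along the lid. The lid is a flat grey disc 112 in diameter, 5 thick, centred 66 from the hinge axis, its underside level with that axis. The 11 wide grey margin round the cap is free for pushing. Axes as lid_hinge.
- cap (a joint): Turn of the screw cap in the lid (rad), positive clockwise seen from its outer side: starts loose at 0 to 0.5; 2.2 = tight, a hard stop. Friction about 0.12 N m; it neither rises nor sinks, and stays where left. The cap is a white ribbed disc, 90 in diameter, 12 high, on the lid's outer face, centred 66 from the hinge axis. Turn it only with the lid shut.
- cap_grip (a point): On the cap's axis, where to grip its wing: an upright bar across the cap's face, 62 long, 16 wide, 30 high above the face. The point is 22 above the face, 8 below the wing's top (144 above the counter when shut). x axis: along the wing; y: across it (the 16 mm grip); z: out of the lid. With the lid shut, x = the tub's x axis turned clockwise (from above) by the cap's joint value.
- tube: Tablet tube standing upright on the counter: plain aluminium cylinder with a white stopper, diameter 30 (stopper 31), height 84, about 60 g. Origin: centre of its underside, z along the tube.
- tube_center (a point): Middle of the tablet tube, 42 above its underside.
- amber_spray: Bystander: amber trigger-spray bottle with black head, 70 diameter, 200 high, head 110 long. Origin under its centre.
- aerosol: Bystander: yellow aerosol can, 56 diameter, 180 high. Origin under its centre.
- spare_tub: Bystander: closed white tub with a plain flat grey lid, without wing or hinge, 104 diameter, 110 high. Origin under its centre.
- gel_pot: Bystander: small glass jar, 52 diameter, 55 high. Origin under its centre.
- pump: Bystander: clear pump bottle with white pump, 68 diameter, 184 high. Origin under its centre.
- pen_cup: Bystander: blue ceramic cup, 76 diameter, 90 high. Origin under its centre.
- note_block: Bystander: block of note paper, 75 x 75 x 30 high. Origin under its centre.
Mind the look-alikes: they are no part of the job. There is more than one size of the tube; the job needs the middle-sized.

How it is judged:
By the outcome, as a careful person would: the job done as asked, in the order asked, and still so for the second after the job is handed in, with the robot touching nothing.
It also fails if it takes over 72 s, if anything falls off the work surface, if the arm or the gripper's body presses on something with over 40 N, if the wrist force passes 120 N, or if a joint passes its speed limit or range.

## Working session

There is one attempt and no reset: what is moved stays moved. The work goes in short steps, Python scripts to look and compute and a tool call to move; the robot and the scene stay as the last step left them, time stands still between calls to the robot, and variables do not carry over. Pictures are saved under pics/ and viewed, at most 10 in all, crops included, and the job is handed in when it is done.

Besides the shell and the picture viewer there is one more tool, called after "Call:" by a JSON object that holds its "fn" and its "kwargs", one argument or row to a line. drive_tool: Moves the arm, as the interface text tells. Its arguments: {"type":"object","properties":{"steps":{"type":"array"},"grip_force":{"type":"number"}},"required":["steps"]}

```bash
mkdir -p pics
cat > h.py <<'E'
import numpy as np, cv2, json
from scipy.spatial.transform import Rotation as R
from cell import observe, get_image, arm
def snap(n,fn):
    d=get_image(n); cv2.imwrite('pics/'+fn+'.png',cv2.cvtColor(d['image'],cv2.COLOR_RGB2BGR))
    c={k:(np.array(d[k]).tolist()) for k in d if k!='image'}; json.dump(c,open('pics/'+fn+'.json','w')); return d
def att(a):
    a=np.array(a,float); return a if a.shape==(3,3) else R.from_rotvec(a).as_matrix() if a.size==3 else R.from_quat(a).as_matrix()
def ray(fn,u,v):
    c=json.load(open('pics/'+fn+'.json')); f=200/np.tan(np.radians(c['vfov'])/2)
    x,y=u-c['cx'],v-c['cy']
    if 'wrist' in fn:
        r=np.hypot(x,y); t=r/f; d=np.array([x/r*np.sin(t),y/r*np.sin(t),np.cos(t)]) if r>0 else np.array([0,0,1.])
    else: d=np.array([x/f,y/f,1.]); d/=np.linalg.norm(d)
    return np.array(c['xyz']),att(c['attitude'])@d
def atz(fn,u,v,z):
    o,d=ray(fn,u,v); return o+d*(z-o[2])/d[2]
def tri(*a):
    A=np.zeros((3,3));b=np.zeros(3)
    for fn,u,v in a:
        o,d=ray(fn,u,v);P=np.eye(3)-np.outer(d,d);A+=P;b+=P@o
    p=np.linalg.solve(A,b); return p,[float(np.linalg.norm(np.cross(p-ray(*x)[0],ray(*x)[1]))) for x in a]
def proj(fn,p):
    c=json.load(open('pics/'+fn+'.json')); f=200/np.tan(np.radians(c['vfov'])/2)
    q=att(c['attitude']).T@(np.array(p)-c['xyz'])
    if 'wrist' in fn:
        r=np.hypot(q[0],q[1]);t=np.arctan2(r,q[2]);return c['cx']+f*t*q[0]/r,c['cy']+f*t*q[1]/r
    return c['cx']+f*q[0]/q[2],c['cy']+f*q[1]/q[2]
E
python3 - <<'E'
from h import *
for n in ['top','side','wrist']:
    snap(n,n+'0'); print(n,open('pics/'+n+'0.json').read())
a=[cv2.imread(f'pics/{n}0.png') for n in ['top','side','wrist']]
print(observe(),arm.tcp_to_grasp)
E
```

```text
top {"vfov": 43.99672717170976, "cx": 317.44188221135823, "cy": 202.05272057026806, "xyz": [0.4383161959198413, 0.018214415869169165, 1.5824665517602983], "attitude": [-2.198455709893784, 2.1522364145008015, -0.1147718792768679]}
side {"vfov": 44.52655947280067, "cx": 321.7729889538841, "cy": 197.65653325578134, "xyz": [-0.171586095570055, -0.7960183879143784, 0.7954465302372259], "attitude": [-2.0295311503030744, 0.7896810454388185, -0.4570010355760394]}
wrist {"vfov": 65.70646984690485, "cx": 320.3892405528305, "cy": 202.86081797171445, "xyz": [0.087050747563532, 0.6233847365514461, 0.3841537262871716], "attitude": [2.3083500814153846, 1.7849202340250434, 0.2390644883581793]}
{'clock': 0.15, 'joints': array([-1.41954637,  0.43506844,  0.0249921 ,  1.57386773, -0.0116272 ,
        1.13400463, -0.07509384]), 'dq': array([-0.0028246 , -0.00311205, -0.00081029, -0.00312012,  0.00194157,
        0.00086819, -0.00130692]), 'joint_efforts': array([ 1.64910889e-03, -6.68249130e+01,  9.85785127e-01, -3.14692104e+01,
       -6.05162233e-02,  3.93226754e-02,  8.20340574e-05]), 'position': array([0.15690202, 0.60455383, 0.19682993]), 'ee_rot': array([-3.97809617e-01, -3.11624377e+00,  1.88701751e-03]), 'force': array([ 0.10304637, -0.14114767,  0.0888797 ]), 'ft_torque': array([-0.01051841,  0.04164152,  0.00874089]), 'gripper_force': 0.0, 'width': 1.0005561429800387} 0.0188
```

View pics/top0.png

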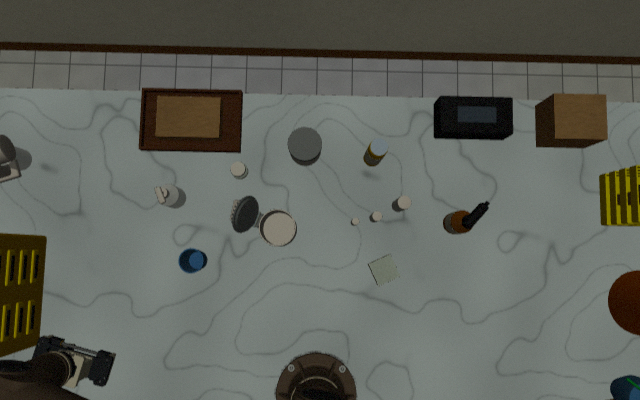

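View pics/side0.png

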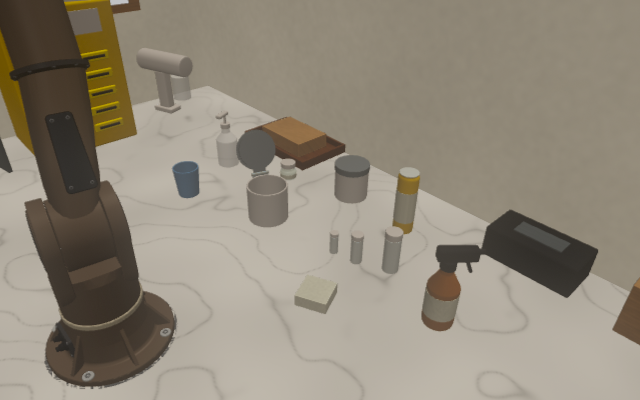

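The top view shows the tub (mouth at 278,228), its lid leaning to the left (245,213), and the three tubes at (355,221), (376,216) and (402,203). The middle-sized tube is the one at (376,216) in the top view and (357,248) in the side view. I'll enlarge both.

Run:
```python
from h import *
t=cv2.imread('pics/top0.png');s=cv2.imread('pics/side0.png')
f=lambda i,x0,x1,y0,y1:cv2.resize(i[y0:y1,x0:x1],None,fx=4,fy=4,interpolation=cv2.INTER_CUBIC)
c=np.vstack([f(t,220,420,180,255),np.hstack([f(s,235,345,155,230),f(s,320,410,215,290)])])
cv2.imwrite('pics/c0.png',cv2.convertScaleAbs(c,alpha=1.3,beta=15))
```

```text
(no output)
```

View pics/c0.png

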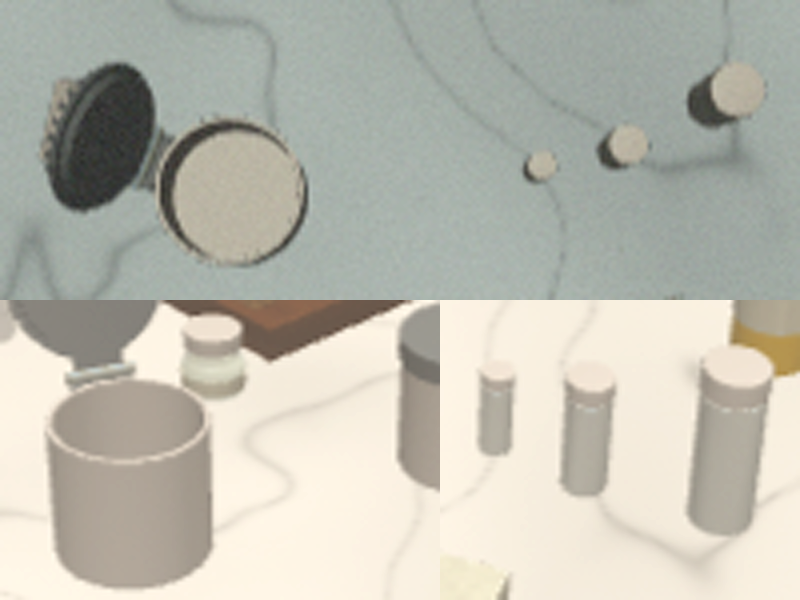

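Run:
```python
from h import *
np.set_printoptions(precision=4,suppress=True)
print('tube top',tri(('top0',376.9,215.9),('side0',357.1,234.1)))
print('mouth',tri(('top0',277.6,227.5),('side0',267,185)))
m=atz('top0',277.6,227.5,.104)
print(m,atz('side0',267,185,.104))
print('hinge',atz('side0',259.6,173.1,.105),'ends',atz('side0',235+17-.4,155+20-.4,.105),atz('side0',235+33.25-.4,155+17-.4,.105))
print('hinge top',atz('top0',220+152/4-.4,180+157/4-.4,.105))
for n,a,b in [('amber',456,222),('gel',238,171),('pump',168,195),('pen',193,261),('spare',305,146),('small',355,221),('big',402,204),('note',383,270)]: print(n,atz('top0',a,b,.08))
print('big',atz('side0',394,234,.12),'sm',atz('side0',334,233,.06))
```

```text
tube top (array([ 0.5465, -0.1743,  0.085 ]), [0.0005272307521830063, 0.0005272307521829851])
mouth (array([0.5045, 0.1242, 0.1043]), [0.00091012218256879, 0.000910122182568972])
[0.5037 0.1248 0.104 ] [0.5054 0.124  0.104 ]
hinge [0.5285 0.1876 0.105 ] ends [0.5066 0.1956 0.105 ] [0.5512 0.1791 0.105 ]
hinge top [0.5282 0.1851 0.105 ]
amber [ 0.5331 -0.4158  0.08  ]
gel [0.6752 0.2527 0.08  ]
pump [0.5966 0.4628 0.08  ]
pen [0.3987 0.3778 0.08  ]
spare [0.7577 0.0493 0.08  ]
small [ 0.5295 -0.108   0.08  ]
big [ 0.5846 -0.2509  0.08  ]
note [ 0.3836 -0.1944  0.08  ]
big [ 0.5755 -0.2615  0.12  ] sm [ 0.5322 -0.111   0.06  ]
```

Call:
{"fn": "drive_tool", "kwargs": {
  "steps": [
    [0,0,0,40,0],
    [0,0,0,40,0],
    [0,17.7,-35.4,0,-0.046],
    [0,17.7,-35.4,0,-0.046],
    [0,17.7,-35.4,0,-0.046],
    [0,17.7,-35.4,0,-0.046],
    [0,17.7,-35.4,0,-0.046],
    [0,17.7,-35.4,0,-0.046],
    [0,17.7,-35.4,0,-0.046],
    [0,17.7,-35.4,0,-0.046],
    [0,17.7,-35.4,0,-0.046],
    [0,17.7,-35.4,0,-0.046],
    [0,17.7,-35.4,0,-0.046],
    [0,17.7,-35.4,0,-0.046],
    [0,17.7,-35.4,0,-0.046],
    [0,17.7,-35.4,0,-0.046],
    [0,17.7,-35.4,0,-0.046],
    [0,17.7,-35.4,0,-0.046],
    [0,17.7,-35.4,0,-0.046],
    [0,17.7,-35.4,0,-0.046]
  ]
}}

```text
clock: 1.82
position: [0.4759, -0.0341, 0.2776]
ee_rot: [1.62, 2.691, 0.001]
force: [0.2, 1.5, -0.1]
width: 0.997
gripper_force: 0.0
```

Call:
{"fn": "drive_tool", "kwargs": {
  "steps": [
    [0,17.6,-35,0,-0.048],
    [0,17.6,-35,0,-0.048],
    [0,17.6,-35,0,-0.048],
    [0,17.6,-35,0,-0.048],
    [0,0,0,-30,0],
    [0,0,0,-30,0],
    [0,0,0,0,0]
  ]
}}

```text
clock: 2.4
position: [0.543, -0.1715, 0.2123]
ee_rot: [-1.866, -2.519, 0.006]
force: [-1.2, 2.1, -0.6]
width: 1.001
gripper_force: 0.0
```

Run:
```python
from h import *
d=snap('wrist','wrist1'); o=observe(); print(o['position'],o['ee_rot'],o['joints'])
i=cv2.imread('pics/wrist1.png')
for z,c in [(.085,(0,0,255)),(0,(0,255,0))]:
    p=proj('wrist1',[.5465,-.1743,z]); print(p)
    cv2.circle(i,(int(p[0]),int(p[1])),3,c,1)
cv2.imwrite('pics/w1a.png',i)
```

```text
[ 0.54396417 -0.17147355  0.2150647 ] [-1.86583701 -2.52087928  0.00418504] [-0.32856935  0.3918867   0.75674598  1.72218077 -0.29001144  1.14968355
  0.80837418]
(np.float64(324.4115697505547), np.float64(193.18026591324966))
(np.float64(324.115801963818), np.float64(178.13081475601325))
```

View pics/w1a.png

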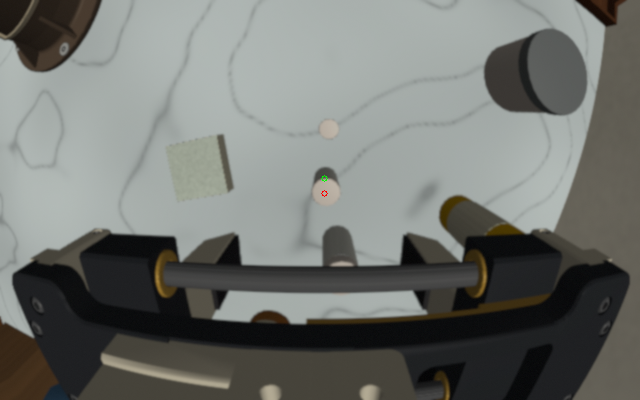

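The middle tube's stopper shows at (326.5,191), about 3 px from my prediction of (324.4,193.2). The small and big tubes are on either side of it, and the line along which the fingers close is clear.

Run:
```python
from h import *
p=atz('wrist1',326.5,191,.085);print(p, tri(('wrist1',326.5,191),('top0',376.9,215.9),('side0',357.1,234.1)))
print(proj('wrist1',[.544,-.1715,.215]), proj('wrist1',[.51,.0,0]))
o=observe();print(o['position'],R.from_rotvec(o['ee_rot']).as_matrix()[:,1])
```

```text
[ 0.54789715 -0.17142441  0.085     ] (array([ 0.54744165, -0.17314423,  0.0836689 ]), [0.0015131691850737417, 0.001509763442419873, 0.0008128913137402387])
(np.float64(322.8548017476289), np.float64(235.31801278092553)) (np.float64(336.566741502448), np.float64(43.215420914928956))
[ 0.54396417 -0.17147355  0.2150647 ] [ 0.95636176  0.29213691 -0.0053109 ]
```

Call:
{"fn": "drive_tool", "kwargs": {
  "steps": [
    [0,2,-1,-30,0],
    [0,0,0,-35,0],
    [0,0,0,-35,0],
    [0,0,0,-30,0],
    [0,0,0,-25,0],
    [0,0,0,-14,0],
    [0,0,0,0,0],
    [0,0,0,0,0]
  ]
}}

```text
clock: 3.12
position: [0.5489, -0.1729, 0.0497]
ee_rot: [1.867, 2.526, 0.001]
force: [0.4, -1.0, 0.3]
width: 0.997
gripper_force: 0.0
```

Call:
{"fn": "drive_tool", "kwargs": {
  "steps": [
    [1,0,0,-3,0],
    [1,0,0,0,0],
    [1,0,0,0,0],
    [1,0,0,0,0],
    [1,0,0,0,0],
    [1,0,0,0,0],
    [1,0,0,0,0],
    [1,0,0,0,0]
  ],
  "grip_force": 15
}}

```text
clock: 3.78
position: [0.548, -0.1732, 0.0455]
ee_rot: [1.868, 2.526, 0.0]
force: [-0.5, -0.0, -0.6]
width: 0.47
gripper_force: 0.0
```

Call:
{"fn": "drive_tool", "kwargs": {
  "steps": [
    [1,0,0,0,0],
    [1,0,0,0,0],
    [1,0,0,0,0],
    [1,0,0,0,0],
    [1,0,0,0,0]
  ]
}}

```text
clock: 4.2
position: [0.5479, -0.1732, 0.0454]
ee_rot: [-1.868, -2.526, 0.0]
force: [0.2, 0.4, 0.5]
width: 0.33
gripper_force: 15.0
```

Call:
{"fn": "drive_tool", "kwargs": {
  "steps": [
    [1,0,0,15,0],
    [1,0,0,35,0],
    [1,0,0,35,0],
    [1,0,0,35,0],
    [1,0,0,35,0],
    [1,-2.25,14.6,0,0.124],
    [1,-2.25,14.6,0,0.124],
    [1,-2.25,14.6,0,0.124],
    [1,-2.25,14.6,0,0.124],
    [1,-2.25,14.6,0,0.124],
    [1,-2.25,14.6,0,0.124],
    [1,-2.25,14.6,0,0.124],
    [1,-2.25,14.6,0,0.124],
    [1,-2.25,14.6,0,0.124],
    [1,-2.25,14.6,0,0.124],
    [1,-2.25,14.6,0,0.124],
    [1,-2.25,14.6,0,0.124],
    [1,-2.25,14.6,0,0.124],
    [1,-2.25,14.6,0,0.124],
    [1,-2.25,14.6,0,0.124]
  ]
}}

```text
clock: 5.87
position: [0.5139, 0.0464, 0.2004]
ee_rot: [0.916, -3.005, -0.0]
force: [1.0, 0.1, -0.9]
width: 0.33
gripper_force: 15.0
```

Call:
{"fn": "drive_tool", "kwargs": {
  "steps": [
    [1,-2.25,14.6,0,0.124],
    [1,-2.25,14.6,0,0.124],
    [1,-2.25,14.6,0,0.124],
    [1,-2.25,14.6,0,0.124],
    [1,-2.25,14.6,0,0.124],
    [1,0,0,0,0],
    [1,0,0,0,0]
  ]
}}

```text
clock: 6.45
position: [0.5028, 0.119, 0.2003]
ee_rot: [1.78, -2.589, -0.0]
force: [-0.3, -0.7, 0.5]
width: 0.332
gripper_force: 15.0
```

Run:
```python
from h import *
o=observe(); print(o['position'],R.from_rotvec(o['ee_rot']).as_matrix()[:,1],o['joints'],o['width'],o['gripper_force'])
snap('wrist','wrist2');snap('side','side2')
cv2.imwrite('pics/c2.png',np.vstack([cv2.imread('pics/wrist2.png')[:300],cv2.imread('pics/side2.png')[:300]]))
print([proj('wrist2',p) for p in ([.5045,.124,.104],)])
```

```text
[0.50276946 0.11898196 0.20034275] [-9.33719441e-01  3.58005507e-01  2.50024022e-04] [-0.45309452  0.25427136  0.1459459   1.83900498 -0.04219073  1.05158014
  2.48463874] 0.3319911940366844 14.998230189085007
[(np.float64(319.64927681860934), np.float64(201.1700763203204))]
```

View pics/c2.png

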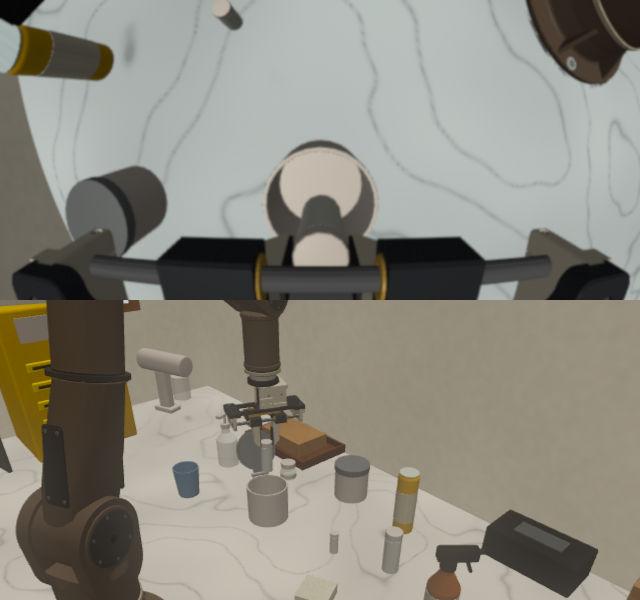

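The tube is held upright over the mouth, with the rim centred at about (320,200), which matches the prediction. The lid stands behind the gripper and is clear of it. Next I lower the tube and open the fingers only part way.

Call:
{"fn": "drive_tool", "kwargs": {
  "steps": [
    [1,0,0,-30,0],
    [1,0,0,-35,0],
    [1,0,0,-30,0],
    [1,0,0,-25,0],
    [1,0,0,-15,0],
    [1,0,0,-8,0],
    [1,0,0,-4,0],
    [1,0,0,0,0],
    [1,0,0,0,0]
  ]
}}

```text
clock: 7.3
position: [0.5037, 0.1186, 0.0542]
ee_rot: [-1.78, 2.588, -0.001]
force: [0.2, 0.7, 0.2]
width: 0.328
gripper_force: 15.0
```

Call:
{"fn": "drive_tool", "kwargs": {
  "steps": [
    [1,0,0,-2.5,0],
    [1,0,0,0,0],
    [0.5,0,0,0,0],
    [0.5,0,0,0,0],
    [0.5,0,0,0,0],
    [0.5,0,0,0,0]
  ]
}}

```text
clock: 7.8
position: [0.5031, 0.1189, 0.0511]
ee_rot: [-1.782, 2.587, -0.0]
force: [-0.1, 0.2, 0.7]
width: 0.495
gripper_force: 0.0
```

Call:
{"fn": "drive_tool", "kwargs": {
  "steps": [
    [0.5,0,0,15,0],
    [0.5,0,0,35,0],
    [0.5,0,0,40,0],
    [0.5,0,0,40,0],
    [0.5,0,0,40,0],
    [1,0,0,40,0],
    [1,0,0,40,0],
    [1,0,0,0,0],
    [1,0,0,0,0]
  ]
}}

```text
clock: 8.55
position: [0.5042, 0.1192, 0.3035]
ee_rot: [-1.779, 2.583, -0.002]
force: [0.0, -0.3, -1.4]
width: 0.258
gripper_force: 0.0
```

Run:
```python
from h import *
o=observe(); print(o['position'],o['width'])
snap('wrist','wrist3');snap('side','side3')
s=cv2.imread('pics/side3.png')[110:230,210:330]
cv2.imwrite('pics/c3.png',np.hstack([cv2.resize(cv2.imread('pics/wrist3.png')[80:320,170:490],None,fx=1.25,fy=1.25),cv2.resize(s,(400,400),interpolation=cv2.INTER_CUBIC)[50:350]]))
m=np.array([.5045,.124,0]);ps=-.36
X=np.array([np.cos(ps),np.sin(ps),0]);Y=np.array([-np.sin(ps),np.cos(ps),0]);Z=np.array([0,0,1.])
for th in (1.9,2.0,2.1,2.25):
    p=m+Y*(66-122*np.cos(th))/1e3+Z*(105+122*np.sin(th))/1e3; print(th,p,proj('side0',p),proj('top0',p))
    q=[proj('side0',m+Y*(66-66*np.cos(th)-56*np.cos(th)*np.sin(a))/1e3+X*.056*np.cos(a)+Z*(105+66*np.sin(th)+56*np.sin(th)*np.sin(a))/1e3) for a in np.linspace(0,6.28,60)]
    q=np.array(q);print(q.min(0),q.max(0))
```

```text
[0.50421284 0.1191589  0.30349128] 0.25765649528773
1.9 [0.54164426 0.2226822  0.22044861] (np.float64(253.6558045492418), np.float64(130.32281696830177)) (np.float64(239.45725486607125), np.float64(211.05273626260265))
[236.51720678 130.12417024] [275.89486974 170.25837778]
2.0 [0.54563503 0.23328459 0.21593429] (np.float64(252.6234027743572), np.float64(130.18095555129662)) (np.float64(235.91252834002495), np.float64(209.6605100432627))
[235.96540829 129.98544319] [275.31178677 170.21821782]
2.1 [0.5494471  0.24341222 0.21031154] (np.float64(251.68013048341103), np.float64(130.47650785379355)) (np.float64(232.62585443462137), np.float64(208.3795031402385))
[235.46562625 130.279487  ] [274.81897419 170.21491914]
2.25 [0.5547474  0.25749369 0.19992493] (np.float64(250.4481741869635), np.float64(131.70867469436416)) (np.float64(228.25895076210656), np.float64(206.69708313238846))
[234.82259816 131.50122634] [274.15278013 170.27888495]
```

View pics/c3.png

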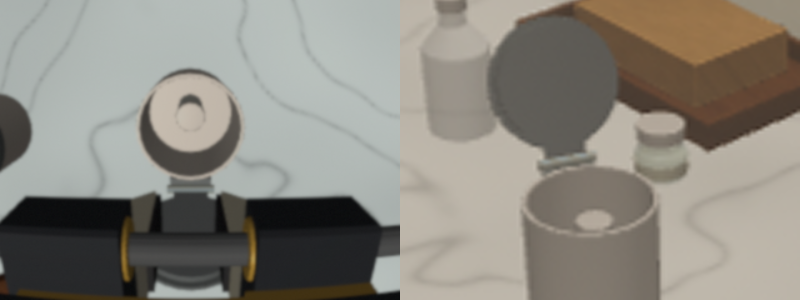

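The tube stands upright inside the tub: the stopper shows at (189,117) in the wrist crop and (593,220) in the side crop. The lid is still open. Next I fit the lid angle to the dark disc in the first top picture.

Run:
```python
from h import *
t=cv2.imread('pics/top0.png').max(2).astype(int)
roi=t[190:240,225:262]; mask=np.zeros(t.shape,np.uint8); mask[190:240,225:262]=roi<90
n,l,st,c=cv2.connectedComponentsWithStats(mask); k=1+st[1:,4].argmax(); mask=(l==k).astype(np.uint8); print(st[k],c[k])
M=cv2.resize(mask,None,fx=8,fy=8,interpolation=0); Z=np.array([0,0,1.])
best=[]
a=np.linspace(0,6.28,80)
for ps in np.arange(-.46,-.26,.02):
  X=np.array([np.cos(ps),np.sin(ps),0]);Y=np.array([-np.sin(ps),np.cos(ps),0])
  for th in np.arange(1.85,2.35,.025):
    q=np.array([proj('top0',np.array([.5045,.124,0])+Y*(66-(66+56*np.sin(b))*np.cos(th))/1e3+X*.056*np.cos(b)+Z*(105+(66+56*np.sin(b))*np.sin(th))/1e3) for b in a])
    P=np.zeros_like(M);cv2.fillPoly(P,[np.int32((q+.5)*8)],1)
    best.append(((P&M).sum()/(P|M).sum(),ps,th))
print(sorted(best)[-6:])
```

```text
[231 196  31  39 845] [246.06508876 214.81065089]
[(np.float64(0.8224727824537258), np.float64(-0.3399999999999999), np.float64(2.099999999999999)), (np.float64(0.8234556785480995), np.float64(-0.35999999999999993), np.float64(2.099999999999999)), (np.float64(0.8302961691560458), np.float64(-0.3399999999999999), np.float64(2.0499999999999994)), (np.float64(0.8317770671539516), np.float64(-0.35999999999999993), np.float64(2.0499999999999994)), (np.float64(0.8370468005200058), np.float64(-0.35999999999999993), np.float64(2.0749999999999993)), (np.float64(0.837505870452657), np.float64(-0.3399999999999999), np.float64(2.0749999999999993))]
```

Call:
{"fn": "drive_tool", "kwargs": {
  "steps": [
    [1,12,32.4,0,0],
    [1,12,32.4,0,0],
    [1,12,32.4,0,0],
    [1,12,32.4,0,0],
    [1,12,32.4,0,0],
    [1,0,0,0,0],
    [1,0,0,-35,0],
    [1,0,0,-35,0],
    [1,0,0,-25,0],
    [1,0,0,0,0],
    [1,0,0,0,0]
  ]
}}

```text
clock: 9.57
position: [0.5615, 0.28, 0.2039]
ee_rot: [1.779, -2.583, -0.0]
force: [0.5, 1.2, 0.6]
width: 0.001
gripper_force: 0.0
```

Run:
```python
from h import *
o=observe(); print(o['position'],R.from_rotvec(o['ee_rot']).as_matrix()[:,1],o['width'])
snap('top','top4');snap('side','side4')
f=lambda i,x0,x1,y0,y1:cv2.resize(cv2.imread('pics/'+i+'.png')[y0:y1,x0:x1],None,fx=4,fy=4,interpolation=cv2.INTER_CUBIC)
cv2.imwrite('pics/c4.png',np.hstack([f('top4',210,310,160,260),f('side4',200,300,80,180)]))
```

```text
[0.56154301 0.27995934 0.20389738] [-0.93423496  0.35664402  0.00317372] 0.0010531129261345635
```

View pics/c4.png

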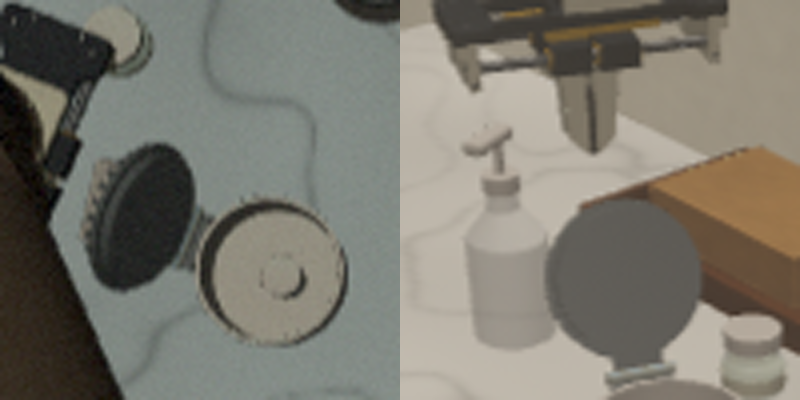

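The top view shows the tube upright in the tub. The shut fingers hang behind the leaning lid (tip at about (248.7,118) in the side view, lid top at v≈129). I start the sweep.

Call:
{"fn": "drive_tool", "kwargs": {
  "steps": [
    [1,-5.9,-15.9,1,0],
    [1,-5.6,-15,1,0],
    [1,-4.9,-13.1,6,0],
    [1,-4.7,-12.7,6,0],
    [1,-4.7,-12.7,2,0],
    [1,-4.5,-12.2,2,0],
    [1,-5.6,-15,-1,0],
    [1,-5.4,-14.5,-2,0],
    [1,0,0,0,0]
  ]
}}

```text
clock: 10.42
position: [0.5209, 0.1658, 0.2213]
ee_rot: [1.777, -2.59, 0.001]
force: [-0.1, -1.4, 0.0]
width: 0.004
gripper_force: 0.0
```

Call:
{"fn": "drive_tool", "kwargs": {
  "steps": [
    [1,-5.7,-15.5,-8,0],
    [1,-5.6,-15,-7,0],
    [1,-4.2,-11.3,-8,0],
    [1,-3.8,-10.3,-9.5,0],
    [1,0,0,0,0],
    [1,0,0,0,0]
  ]
}}

```text
clock: 10.92
position: [0.5023, 0.1176, 0.1887]
ee_rot: [1.781, -2.588, -0.0]
force: [-0.7, 0.7, 0.2]
width: 0.006
gripper_force: 0.0
```

Run:
```python
from h import *
o=observe(); print(o['position'],o['force'])
snap('top','top5');snap('side','side5')
f=lambda i,x0,x1,y0,y1:cv2.resize(cv2.imread('pics/'+i+'.png')[y0:y1,x0:x1],None,fx=4,fy=4,interpolation=cv2.INTER_CUBIC)
cv2.imwrite('pics/c5.png',np.hstack([f('top5',210,310,160,260),f('side5',210,310,110,210)]))
```

```text
[0.50232363 0.11762104 0.18866878] [-0.67496744  0.65160406  0.24067544]
```

View pics/c5.png

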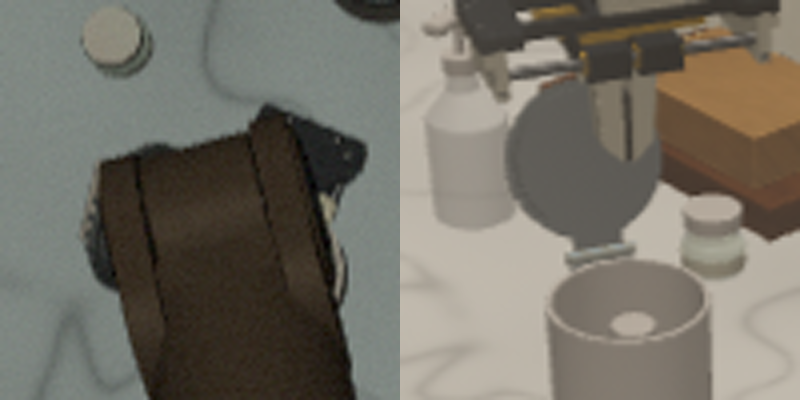

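The lid has not moved: it still shows at about (255,148) in the side view, so the finger passed over its edge. I'll go back and come in lower, at about z 183.

Call:
{"fn": "drive_tool", "kwargs": {
  "steps": [
    [1,0,0,37,0],
    [1,0,0,37,0],
    [1,0,0,37,0],
    [1,12.2,32.8,0,0],
    [1,12.2,32.8,0,0],
    [1,12.2,32.8,0,0],
    [1,12.2,32.8,0,0],
    [1,12.2,32.8,0,0],
    [1,2,5,0,0],
    [1,0,0,-39,0],
    [1,0,0,-39,0],
    [1,0,0,-39,0],
    [1,0,0,0,0]
  ]
}}

```text
clock: 12.1
position: [0.5611, 0.2856, 0.1752]
ee_rot: [1.777, -2.577, -0.002]
force: [-1.7, -0.4, -0.9]
width: 0.003
gripper_force: 0.0
```

Call:
{"fn": "drive_tool", "kwargs": {
  "steps": [
    [1,-5.6,-15,-2,0],
    [1,-5.6,-15,0,0],
    [1,-3.8,-10.3,4,0],
    [1,-3.8,-10.3,6,0],
    [1,-4,-10.8,5,0],
    [1,-4,-10.8,3,0],
    [1,-4,-10.8,3,0],
    [1,0,0,0,0]
  ]
}}

```text
clock: 12.77
position: [0.5346, 0.2009, 0.2028]
ee_rot: [-1.778, 2.589, -0.002]
force: [0.2, -0.8, 0.4]
width: 0.007
gripper_force: 0.0
```

Run:
```python
from h import *
o=observe(); print(o['position'],o['force'],o['ft_torque'])
snap('side','side6')
a=cv2.imread('pics/side3.png').astype(int);b=cv2.imread('pics/side6.png').astype(int)
# dark lid blob
for n,i in (('old',a),('new',b)):
    g=i.max(2); m=((g[120:200,225:300]<115)&(abs(i[120:200,225:300,2]-i[120:200,225:300,0])<25)).astype(np.uint8)
    for r in m[::4]: print(''.join('#' if x else '.' for x in r))
    print()
```

```text
[0.53461368 0.20086706 0.20282725] [ 0.19263235 -0.81888382  0.39052235] [ 0.06570436  0.04417921 -0.02147822]
...........................................................................
...........................................................................
...........................................................................
....................#####################..................................
.................#############################.............................
..............##################################...........................
............######################################.........................
...........########################################........................
............##########################################.....................
.............####################################.......#####..............
...............################################............................
..................##########################..........................#.###
.........................###############...................................
.
[... 1351 characters left out ...]
................
..................##########################..........................#...#
.........................###############...................................
.............................#.............................................
.............................#.............................................
...........................................................................
...........................................................##..............
...........................................................................
...........................................................................
.......................#...................................................
```

Run:
```python
from h import *
print('tcp',proj('side6',[.5346,.2009,.2028]))
ps=-.355;m=np.array([.5045,.124,0]);X=np.array([np.cos(ps),np.sin(ps),0]);Y=np.array([-np.sin(ps),np.cos(ps),0]);Z=np.array([0,0,1.])
def mask(fn):
    i=cv2.imread('pics/'+fn+'.png').astype(int);g=i.max(2);k=((g<118)&(abs(i[...,2]-i[...,0])<25)).astype(np.uint8);M=np.zeros_like(k);M[128:175,230:285]=k[128:175,230:285]
    return cv2.resize(M,None,fx=8,fy=8,interpolation=0)
for fn in('side0','side3','side5','side6'):
    M=mask(fn);r=[]
    for th in np.arange(1.2,2.35,.05):
        q=np.array([proj(fn,m+Y*(66-(66+56*np.sin(b))*np.cos(th))/1e3+X*.056*np.cos(b)+Z*(105+(66+56*np.sin(b))*np.sin(th))/1e3) for b in np.linspace(0,6.28,80)])
        P=np.zeros_like(M);cv2.fillPoly(P,[np.int32((q+.5)*8)],1);r.append(((P&M).sum()/(P|M).sum(),round(th,2)))
    print(fn,sorted(r)[-4:])
```

```text
tcp (np.float64(256.6966277165232), np.float64(139.50929813680577))
side0 [(np.float64(0.866037927187912), np.float64(1.9)), (np.float64(0.870117253688182), np.float64(2.05)), (np.float64(0.8748445027480605), np.float64(1.95)), (np.float64(0.8751583280557315), np.float64(2.0))]
side3 [(np.float64(0.8855213023900242), np.float64(1.9)), (np.float64(0.8860404126760401), np.float64(2.05)), (np.float64(0.8931639765648519), np.float64(2.0)), (np.float64(0.8944215259108186), np.float64(1.95))]
side5 [(np.float64(0.7593136652554207), np.float64(2.1)), (np.float64(0.7636789558815327), np.float64(1.95)), (np.float64(0.7647834738089383), np.float64(2.05)), (np.float64(0.7665873468065377), np.float64(2.0))]
side6 [(np.float64(0.8870446141898393), np.float64(2.0)), (np.float64(0.8927916885542521), np.float64(1.85)), (np.float64(0.8975438023850879), np.float64(1.95)), (np.float64(0.9008990051321619), np.float64(1.9))]
```

Call:
{"fn": "drive_tool", "kwargs": {
  "steps": [
    [1,-3.1,-8.2,0,0],
    [1,-3.1,-8.2,0,0],
    [1,-5.2,-14.1,-3,0],
    [1,-5.2,-14.1,-4,0],
    [1,0,0,0,0],
    [1,0,0,0,0]
  ]
}}

```text
clock: 13.32
position: [0.5176, 0.1581, 0.1942]
ee_rot: [1.78, -2.588, -0.0]
force: [0.9, 0.2, 0.4]
width: 0.003
gripper_force: 0.0
```

Run:
```python
from h import *
o=observe(); print(o['position'],o['force'],o['ft_torque'])
snap('side','side7'); print(proj('side7',o['position']))
i=cv2.imread('pics/side7.png').astype(int)[120:210,225:310]
m=((i.max(2)<118)&(abs(i[...,2]-i[...,0])<25))
for r in m[::4]: print(''.join('#' if x else '.' for x in r))
```

```text
[0.51759086 0.15813244 0.19420421] [0.93261942 0.16903469 0.37586339] [0.0820981  0.09879328 0.0018402 ]
(np.float64(261.3754604534049), np.float64(149.60064022420806))
#####..######.............#################..........................................
....###.....................#......###...............................................
.............................#.....####..............................................
.....................#########......###..............................................
..................#############.....###....###.......................................
...............####################.#############....................................
.............#####################################...................................
............#######################################..................................
............#########################################................................
.............####################################.....######.........................
...............################################........................
[... 346 characters left out ...]
............
.....................................................................................
........................###...............................###........................
.........................##...............................#..........................
.......................#...................................###.......................
.......................##...................................##.......................
........................#....................................#.......................
........................#....................................##......................
........................#.....................................#......................
```

Run:
```python
from h import *
print(proj('side5',[.5023,.1176,.1887]),'seen 267.5,150'); print(proj('side4',[.5615,.28,.204]),'seen 248.7,118')
ps=-.355;m=np.array([.5045,.124,0]);X=np.array([np.cos(ps),np.sin(ps),0]);Y=np.array([-np.sin(ps),np.cos(ps),0]);Z=np.array([0,0,1.])
snap('top','top7'); snap('wrist','wrist7')
w=cv2.imread('pics/wrist7.png')[60:390,120:520]
t=cv2.resize(cv2.imread('pics/side7.png')[110:220,210:320],(330,330),interpolation=cv2.INTER_CUBIC)
cv2.imwrite('pics/c7.png',np.hstack([w,t]))
for th in (1.6,1.8,2,2.2,2.4):
    p=m+Y*(66-122*np.cos(th))/1e3+Z*(105+122*np.sin(th))/1e3
    print(th,'w',np.round(proj('wrist7',p)),'s',np.round(proj('side7',p)),'t',np.round(proj('top7',p),1))
```

```text
(np.float64(266.23146611515637), np.float64(158.6268041986692)) seen 267.5,150
(np.float64(247.60912221443573), np.float64(127.2042118129346)) seen 248.7,118
1.6 w [320. 301.] s [257. 133.] t [251.2 215.8]
1.8 w [320. 329.] s [255. 131.] t [243.2 212.7]
2 w [321. 347.] s [252. 130.] t [235.8 209.9]
2.2 w [321. 356.] s [251. 131.] t [229.5 207.5]
2.4 w [321. 358.] s [249. 134.] t [224.5 205.6]
```

View pics/c7.png

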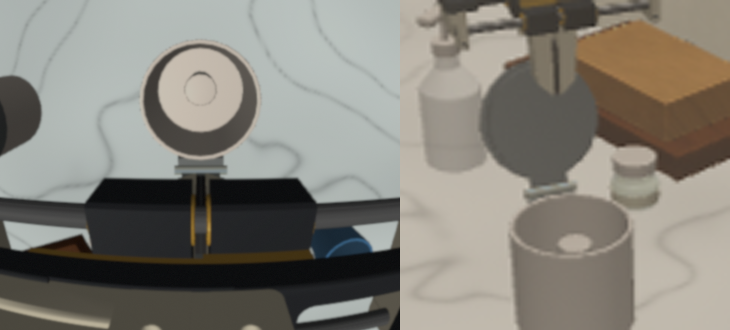

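The finger tips show about 9 px (roughly 25 mm) above the stated TCP at (261.7,140.7), against a projected (261.4,149.6). So the tips passed over the lid's edge. I'll repeat the sweep 22 mm lower.

Call:
{"fn": "drive_tool", "kwargs": {
  "steps": [
    [1,0,0,36,0],
    [1,0,0,36,0],
    [1,0,0,36,0],
    [1,11.6,31.2,0,0],
    [1,11.6,31.2,0,0],
    [1,11.6,31.2,0,0],
    [1,11.6,31.2,0,0],
    [1,0,0,0,0],
    [1,0,0,-35,0],
    [1,0,0,-35,0],
    [1,0,0,-35,0],
    [1,0,0,-34,0],
    [1,0,0,0,0]
  ]
}}

```text
clock: 14.55
position: [0.5603, 0.2826, 0.1566]
ee_rot: [1.777, -2.577, -0.002]
force: [-1.3, -1.3, -0.8]
width: 0.002
gripper_force: 0.0
```

Call:
{"fn": "drive_tool", "kwargs": {
  "steps": [
    [1,-5.6,-15,0,0],
    [1,-5.6,-15,0,0],
    [1,-3.8,-10.3,4,0],
    [1,-3.8,-10.3,6,0],
    [1,-4,-10.8,5,0],
    [1,-4,-10.8,3,0],
    [1,-4,-10.8,3,0],
    [1,0,0,0,0]
  ]
}}

```text
clock: 15.22
position: [0.5335, 0.1981, 0.1857]
ee_rot: [-1.778, 2.589, -0.002]
force: [0.7, -0.6, -0.7]
width: 0.006
gripper_force: 0.0
```

Run:
```python
from h import *
o=observe(); print(o['position'],o['force'],o['ft_torque'])
snap('side','side8'); print(proj('side8',o['position']))
i=cv2.imread('pics/side8.png').astype(int)[120:210,225:310]
m=((i.max(2)<118)&(abs(i[...,2]-i[...,0])<25))
for r in m[::4]: print(''.join('#' if x else '.' for x in r))
```

```text
[0.53354327 0.1980733  0.18574614] [ 0.67898131 -0.56041542 -0.68486186] [ 0.0528746   0.07925843 -0.01195517]
(np.float64(257.33028157507283), np.float64(145.5768436046805))
#.......................#......##....................................................
.........................#.....###...................................................
...............................####..................................................
..........................#.....###..................................................
.....................#####......###.######...........................................
........................##########################...................................
.....................################################................................
.................#####################################...............................
................#######################################..............................
...............#######################################.#.##..........................
................##################################...............
[... 352 characters left out ...]
............
.....................................................................................
........................##................................###........................
..........................................................#..........................
.......................#....................................##.......................
.......................#.....................................#.......................
........................#............................................................
........................#.....................................#......................
........................#.....................................#......................
```

Call:
{"fn": "drive_tool", "kwargs": {
  "steps": [
    [1,-3,-8,-2,0],
    [1,-3,-8,-2,0],
    [1,-4.7,-12.7,-5,0],
    [1,-4.7,-12.7,-5,0],
    [1,-4.5,-12.2,-6,0],
    [1,-4.5,-12.2,-6,0],
    [1,0,0,0,0]
  ]
}}

```text
clock: 15.85
position: [0.5074, 0.1316, 0.157]
ee_rot: [1.776, -2.587, 0.0]
force: [-0.8, 0.1, -0.4]
width: 0.003
gripper_force: 0.0
```

Run:
```python
from h import *
o=observe(); print(o['position'],o['force'],o['ft_torque'])
snap('side','side9'); print(proj('side9',o['position']))
i=cv2.imread('pics/side9.png').astype(int)[120:240,225:310]
m=((i.max(2)<118)&(abs(i[...,2]-i[...,0])<25))
for r in m[::4]: print(''.join('#' if x else '.' for x in r))
```

```text
[0.50738011 0.13159964 0.15695465] [-0.81295622  0.05263903 -0.429382  ] [0.07573207 0.0863358  0.04089823]
(np.float64(265.0178665192728), np.float64(166.6763502386552))
###################################...................########################.......
##############........###############################............########............
.############################..............##########.............#....##............
...##########.............################..###############.............#............
.....#............############.###########.###########...............................
.......##.................########.....##............................................
................................#......###...........................................
.................................#.....###.....#.....................................
........................................###.....#####................................
........................................###............######........................
.........................................#...#...#..###..............
[... 950 characters left out ...]
............
........................#.....................................#......................
..............................................................#......................
.....................................................................................
.....................................................................................
.....................................................................................
.....................................................................................
.....................................................................................
.....................................................................................
```

Call:
{"fn": "drive_tool", "kwargs": {
  "steps": [
    [1,-3.1,-8.4,-6,0],
    [1,-3.1,-8.4,-7,0],
    [1,-2.4,-6.6,-11,0],
    [1,-2.4,-6.6,-11,0],
    [1,0,0,0,0],
    [1,0,0,0,0]
  ]
}}

```text
clock: 16.4
position: [0.4975, 0.1044, 0.1229]
ee_rot: [1.78, -2.587, -0.001]
force: [-0.7, 0.5, -0.5]
width: 0.004
gripper_force: 0.0
```

Run:
```python
from h import *
o=observe(); print(o['position'],o['force'],o['ft_torque'])
snap('side','side10'); print(proj('side10',o['position']))
i=cv2.imread('pics/side10.png').astype(int)[140:220,235:310].max(2)
for r in i[::4,::3]: print(''.join('%4d'%x for x in r))
```

```text
[0.49752161 0.10443827 0.12287319] [-0.67596956  0.48222783 -0.48877074] [0.08335347 0.10787875 0.00680051]
(np.float64(268.8753414451086), np.float64(182.8289429538091))
  76  76  75 181 115 118 112 107  68  72 111 100  80  67  62  61  60  61  73 124 101  60  76 119 148
  76  75  76  73  69  67  66  66  65  64  82 109 110 113  94  79 103 102 102 102 102 100 110 117  97
  71  70  70  81 173 188 184  64  81  76  71  70 106  67  64  62  73  86  78  74  91 100 107 116 101
 123 129 179 183 173 145 147 115 113  65  65  63  78  63  63  62  71 101 100 101 100 104 102 101 103
 117 127  91  95 142 182 185 190 117  65  71  76 124 122 136  74  73  74  77 100 101 106  90  96  99
 148 120 176 190 190 191 190 190 191 122 127 103 121 126 183 191 180 180 180 178  92  87 101 102  91
 149 182 190 190 191 191 150 143 141 117 127 112 118 126 183 176 164 181 181 175  96  75  74  75  75
 191 190 190 191 191 191 158 136 134 112 127 115 119 127 172 176 133 127 126 134 176 163  77  77 128
 191 191 191 191 191 187 158 133 134 132 128 127 116 162 174 175 113 168 170 168 154 186 186 185 185
 192 192 191 192 172
[... 390 characters left out ...]
90 190 190 125 129 152 122 125 125 182 182 183 128 133 162 120 117 190 189 181 176 187 189 190
 189 190 190 189 142 121 125 128 130 133 137 137 130 128 125 121 120 117 191 192 191 190 182 180 190
 189 190 190 190 153 120 125 128 130 131 131 130 129 128 125 122 120 118 192 193 193 193 193 190 178
 189 190 190 190 164 120 125 128 130 131 131 131 130 128 126 122 120 118 193 193 193 193 191 181 187
 174 176 179 186 176 120 125 128 131 131 132 131 130 129 127 123 120 118 193 189 181 188 192 193 193
 192 192 192 192 192 120 125 129 130 132 132 132 131 129 127 124 121 119 175 188 192 193 193 193 193
 192 193 192 193 192 120 126 129 131 132 133 132 131 130 127 124 121 119 189 193 193 193 193 193 193
```

Call:
{"fn": "drive_tool", "kwargs": {
  "steps": [
    [1,0,0,25,0],
    [1,-11.2,-30,0,0],
    [1,0,0,0,0],
    [1,0,0,-15,0],
    [1,0,0,-12,0],
    [1,0,0,-10,0],
    [1,0,0,-8,0],
    [1,0,0,-6,0],
    [1,0,0,0,0]
  ]
}}

```text
clock: 17.2
position: [0.4864, 0.075, 0.0964]
ee_rot: [1.781, -2.586, -0.001]
force: [0.2, -0.9, 0.8]
width: 0.005
gripper_force: 0.0
```

Call:
{"fn": "drive_tool", "kwargs": {
  "steps": [
    [1,0,0,-4,0],
    [1,0,0,-4,0],
    [1,0,0,0,0]
  ]
}}

```text
clock: 17.45
position: [0.4869, 0.075, 0.089]
ee_rot: [1.782, -2.587, -0.0]
force: [0.7, -0.2, 0.1]
width: 0.005
gripper_force: 0.0
```

Run:
```python
from h import *
o=observe(); print(o['position'],o['force'],o['ft_torque'])
d=snap('side','side11'); print(proj('side11',o['position']),[proj('side11',[.5045,.124,z]) for z in (.104,.110,.122,.152)])
i=d['image'].astype(int)[150:214,240:300].max(2)
for r in i[::2,::3]: print(''.join('%4d'%x for x in r))
```

```text
[0.48688638 0.07501945 0.08902874] [ 0.70941544 -0.15842616  0.14532664] [-0.00852023  0.06329394 -0.04808803]
(np.float64(273.05195566727195), np.float64(199.45376638725676)) [(np.float64(266.7290806579086), np.float64(185.1221093408421)), (np.float64(266.63784050735796), np.float64(183.22782676382084)), (np.float64(266.45401057915205), np.float64(179.41124132381339)), (np.float64(265.98640572254374), np.float64(169.70306211259495))]
 187 184 172 184 189 189 151 130  91 109 133 127 126 127 126 126 126 125  81  68
  99 159 143 120  90  77  66  68  69 103 127 126 126 126 154 158 141 136  85  68
  77  76  70  69  67  66  66  65  69 108 148 127 125 127 127 127 126 111  81  63
  76  76  69  68 108 150 123  92  70 101 127 127 127 127 104  82  67  62  62  62
  76  76 119 191 116 128 106  81  70  90 107  83  71  64  63  62  62  82  78  98
  76  76  76 148 107  86  77  67  69  65  64  63  63  80 106 111 126 157 142  77
  76  76  76  72  70  68  67  66  66  81 107 112 108  90  77  72 181 182 182  77
  77  76  75  69  69  85  87  68 114 116 100  80  69  72  70  70 128 143 110  95
  73  71  71 
[... 1230 characters left out ...]
 133 138 137 135 128 127 123 121 118 181 192 192 191
 190 190 190 119 124 127 130 130 131 131 130 129 126 123 121 119 182 193 193 193
 190 190 190 118 124 128 130 131 131 131 131 129 127 124 121 119 182 194 194 194
 191 191 190 119 124 127 129 131 132 131 130 129 127 124 120 119 183 194 194 194
 191 191 191 118 124 128 130 131 132 131 130 129 127 124 120 119 180 194 194 194
 190 191 191 118 124 128 130 131 132 132 131 129 128 125 121 119 180 194 193 189
 177 184 189 117 124 128 130 131 133 132 131 129 128 125 121 120 180 191 183 185
 191 189 185 117 125 128 131 132 133 132 131 130 128 125 121 120 178 183 185 193
 192 193 193 122 125 128 131 132 132 132 131 129 128 125 122 120 164 184 193 194
```

Call:
{"fn": "drive_tool", "kwargs": {
  "steps": [
    [1,0,0,-3,0],
    [1,0,0,-2,0],
    [1,0,0,0,0],
    [1,0,0,0,0]
  ]
}}

```text
clock: 17.83
position: [0.4869, 0.075, 0.0844]
ee_rot: [1.782, -2.587, -0.0]
force: [-0.5, -0.4, -0.3]
width: 0.003
gripper_force: 0.0
```

Call:
{"fn": "drive_tool", "kwargs": {
  "steps": [
    [1,0,0,-2,0],
    [1,0,0,0,0]
  ]
}}

```text
clock: 18.0
position: [0.4869, 0.075, 0.0823]
ee_rot: [1.782, -2.587, -0.0]
force: [-0.6, 1.0, 0.6]
width: 0.006
gripper_force: 0.0
```

Call:
{"fn": "drive_tool", "kwargs": {
  "steps": [
    [1,0,0,-2,0],
    [1,0,0,0,0],
    [1,0,0,0,0]
  ]
}}

```text
clock: 18.25
position: [0.4872, 0.0751, 0.0808]
ee_rot: [-1.782, 2.587, -0.0]
force: [-1.2, -0.7, 6.1]
width: 0.005
gripper_force: 2.9
```

Run:
```python
from h import *
F=[]
for k in range(4):
    d=snap('side','side12'); o=observe(); F.append(o['force'])
print(o['position'],np.mean(F,0))
i=d['image'].astype(int)[180:206,240:300].max(2)
for r in i[::1,::3]: print(''.join('%4d'%x for x in r))
```

```text
[0.48712781 0.0750099  0.08077621] [-1.75731741 -0.5884262   5.9114572 ]
 190 128 185 103 183 179 177 177 165 126 129  91 129 128 174 116 177 182 188 187
 193 117 171 105 182 182 183 183 181 125 128  91 128 128 152 115 185 188 188 187
 193 108 144 107 183 183 183 183 183 122 129  91 128 128 125 116 185 188 188 187
 192 151 155 107 174 183 183 183 183 125 129  96 129 128 100 116 181 189 188 187
 193 188 150 107 118 183 183 183 183 128 129  96 129 128  96 116 180 189 188 187
 193 192 141 116  99 166 183 183 183 124 129  97 128 129  96 117 179 190 188 186
 192 192 151 118  99 121 170 183 183 119 129  97 128 129 110 111 180 189 188 181
 192 192 148 118 105 108 121 149 168 117 129  97 128 129 116  95 182 189 187 175
 192 191 151 115 117 108  96 107 138 113 129 104 128 129 117 126 182 190 186 174
 192 191 163 106 119 114  89 103 130 106 129 106 125 129 110 116 183 189 184 174
 191 191 165 112 117 118 102 103 131  99 130 106 125 124 122 116 183 190 184 175
 192 191 164 129  98 118 116 111 119 106 129 106 124 101 136 118 183 190 185 175
 191 191 164 121 113  99 117 117 118 116 129 106 124 11
[... 378 characters left out ...]
 131 132 131 130 129 127 123 121 119 182 193 193 193
 190 191 191 119 124 128 130 131 132 131 130 129 127 124 121 119 182 193 194 193
 191 191 191 118 125 128 130 131 132 131 130 129 127 124 121 119 182 194 193 193
 191 191 191 118 125 128 130 131 132 131 131 129 127 124 121 119 182 194 194 194
 191 191 191 119 125 128 130 131 132 131 131 129 127 124 120 119 183 194 194 194
 191 191 191 119 125 128 130 131 132 131 131 129 127 124 121 119 183 194 194 194
 192 191 191 119 125 128 130 131 132 131 131 130 128 124 121 120 180 194 194 195
 191 192 191 118 125 128 131 131 132 132 131 130 127 124 121 119 180 194 194 194
 191 192 191 118 125 128 130 132 132 131 131 129 128 124 121 119 181 194 194 193
```

Call:
{"fn": "drive_tool", "kwargs": {
  "steps": [
    [1,0,0,-1,0],
    [1,0,0,0,0],
    [1,0,0,10,0],
    [1,0,0,35,0],
    [1,0,0,40,0],
    [1,0,0,40,0],
    [1,6,16,25,0],
    [0,6,16,20,0],
    [0,6,16,0,0],
    [0,0,0,0,0],
    [0,0,0,0,0]
  ]
}}

```text
clock: 19.37
position: [0.5048, 0.1237, 0.2495]
ee_rot: [1.784, -2.586, -0.0]
force: [-0.9, -0.4, 0.0]
width: 0.242
gripper_force: 0.0
```

Run:
```python
from h import *
o=observe(); print(o['position'],o['ee_rot'])
snap('wrist','wrist13'); snap('side','side13')
ps=-.355;m=np.array([.5045,.124,0]);Y=np.array([-np.sin(ps),np.cos(ps),0])
for z in (.11,.122,.152): print(z,proj('wrist13',m+[0,0,z]),proj('side13',m+[0,0,z]))
print('x dir',[proj('wrist13',m+[s*.031*np.cos(ps),s*.031*np.sin(ps),.152]) for s in (-1,1)])
w=cv2.resize(cv2.imread('pics/wrist13.png')[100:300,220:420],(500,500),interpolation=cv2.INTER_CUBIC)
t=cv2.resize(cv2.imread('pics/side13.png')[130:230,240:300],(300,500),interpolation=cv2.INTER_CUBIC)
cv2.imwrite('pics/c13.png',np.hstack([w,t]))
```

```text
[0.504826   0.12368701 0.24945836] [ 1.78391737e+00 -2.58591420e+00 -1.53550229e-04]
0.11 (np.float64(319.9648440694498), np.float64(186.1991521966455)) (np.float64(266.63784050735796), np.float64(183.22782676382084))
0.122 (np.float64(319.9532268947426), np.float64(188.6513057984676)) (np.float64(266.45401057915205), np.float64(179.41124132381339))
0.152 (np.float64(319.9202519132231), np.float64(195.63599940868895)) (np.float64(265.98640572254374), np.float64(169.70306211259495))
x dir [(np.float64(352.5058687781689), np.float64(195.38213691544712)), (np.float64(287.35781822750795), np.float64(195.94301113768427))]
```

View pics/c13.png

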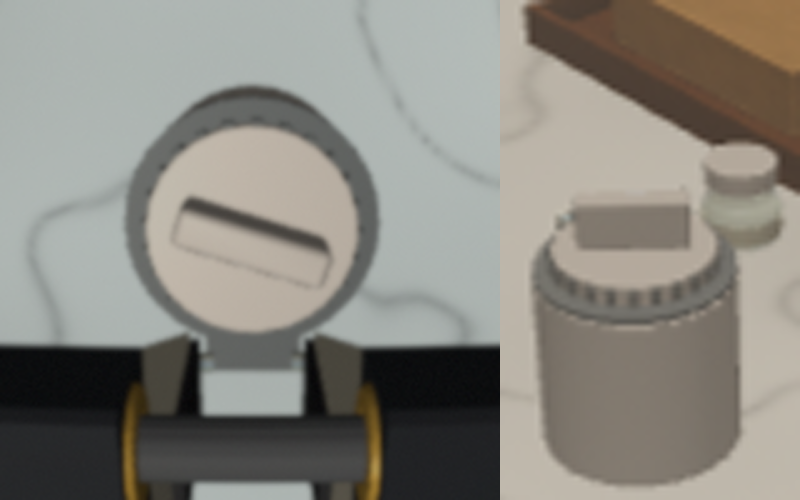

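The lid is shut flat. In the wrist crop the wing's top is centred at about (251,245), and the wing is turned about 0.30 rad clockwise from the tub's x axis. Next I turn the hand across the wing.

Call:
{"fn": "drive_tool", "kwargs": {
  "steps": [
    [0.45,0.3,1,0,-0.124],
    [0.45,0,0,0,-0.124],
    [0.45,0,0,0,-0.124],
    [0.45,0,0,0,-0.124],
    [0.45,0,0,0,-0.124],
    [0.45,0,0,0,-0.124],
    [0.45,0,0,0,-0.124],
    [0.45,0,0,0,-0.124],
    [0.45,0,0,0,-0.124],
    [0.45,0,0,0,-0.124],
    [0.45,0,0,-10,-0.124],
    [0.45,0,0,-20,-0.124],
    [0.45,0,0,-20,-0.124],
    [0.45,0,0,-20,-0.124],
    [0.45,0,0,-20,-0.124],
    [0.45,0,0,-20,0],
    [0.45,0,0,-10,0],
    [0.45,0,0,0,0],
    [0.45,0,0,0,0]
  ]
}}

```text
clock: 21.05
position: [0.505, 0.1233, 0.1295]
ee_rot: [-1.009, -2.975, 0.001]
force: [0.7, -0.3, 1.2]
width: 0.55
gripper_force: 0.0
```

Call:
{"fn": "drive_tool", "kwargs": {
  "steps": [
    [0.45,0,1.5,-3,0],
    [0.45,0,0,-3,0],
    [0.45,0,0,0,0],
    [0.45,0,0,0,0]
  ]
}}

```text
clock: 21.38
position: [0.5055, 0.1255, 0.1238]
ee_rot: [1.008, 2.975, 0.001]
force: [-0.9, 0.6, -0.3]
width: 0.551
gripper_force: 0.0
```

Run:
```python
from h import *
o=observe(); p=o['position'];print(p,o['force'])
d=snap('side','side14'); Rm=R.from_rotvec(o['ee_rot']).as_matrix()
for s in (-.035,.035): print(proj('side14',p+Rm[:,1]*s),proj('side14',p+Rm[:,1]*s+[0,0,.029]))
i=d['image'].astype(int)[140:196,236:306].max(2)
for r in i[::2,::3]: print(''.join('%4d'%x for x in r))
```

```text
[0.50546239 0.12554967 0.12381871] [-0.87611319  0.64540481 -0.27569465]
(np.float64(266.4133642458232), np.float64(185.23172894645776)) (np.float64(265.9508272894075), np.float64(175.71095121430355))
(np.float64(266.3021055871807), np.float64(172.0407455551793)) (np.float64(265.8585928412165), np.float64(162.7830408484258))
 152 190 189 183 149  73  97 115 115 114 103 103 102  93  78 101 102  99 136 153 152 153 153 151
 146 189 188 181 173 177  79  73  72  72  72  71  70  93 101 102 102 101 101 115 151 152 153 106
 146 189 187 173 183 114  74  73  73  72  71  71  71  71  70 103 102 101 101 102 102 123 101 100
 146 188 186 175 185  74  72  73  72  72  72  71  71  78  70 102 101 101 102 101  99 100 102 100
 146 188 185 173 183  74  75  84  72  74  73  73  74  74  68  97 102 100 102 101 101 102 100 100
 146 185 182 173 177  70  69  68  67  66  66  66  65  65  64  98  99 103 102 101 100 102  99 101
 145 184 183 179 173  69  69  69  77  76  86  89  88 101 104  77  93  99 102  99  99 103 101 100
 146 184 185 179 178 129 129 128 128 128 127 128 128 128 127  75  76  83 100 100  99 100 101 1
[... 1242 characters left out ...]
3 183 184 184 183 183
 190 190 190 189 117 166 180 180 180 180 180 180 180 180 180 158 108 160 186 185 185 184 183 179
 190 189 190 189 117  98 178 180 180 180 180 180 180 180 165  94 111 133 186 185 185 182 172 171
 190 189 189 189 117  93  97 147 180 180 180 180 176 128  95 101 115 138 187 185 183 169 178 182
 190 189 189 188 111 116  91  98 124 128 115 133 118  88 103 115  95 143 187 185 173 178 184 185
 189 189 189 188 117 106 116 110 124 121  95 129 112 111 116  96 129 145 188 184 169 181 186 187
 189 189 188 188 115 122  94 110 116 117 115 116 115 103 121 127 118 145 188 186 174 179 186 187
 189 188 188 188 115 121 128 138 110  94  93  92 128 147 129 120 117 129 188 188 185 173 181 187
```

Call:
{"fn": "drive_tool", "kwargs": {
  "steps": [
    [0.45,0,0,-8,0],
    [0.45,0,0,-8,0],
    [0.45,0,0,-6,0],
    [0.45,0,0,-2,0],
    [0.45,0,0,0,0]
  ]
}}

```text
clock: 21.85
position: [0.5046, 0.1252, 0.0984]
ee_rot: [-1.009, -2.974, 0.002]
force: [-0.4, 0.1, 0.3]
width: 0.55
gripper_force: 0.0
```

Call:
{"fn": "drive_tool", "kwargs": {
  "steps": [
    [1,0,0,0,0],
    [1,0,0,0,0],
    [1,0,0,0,0],
    [1,0,0,0,0],
    [1,0,0,0,0],
    [1,0,0,0,0],
    [1,0,0,0,0],
    [1,0,0,0,0]
  ],
  "grip_force": 40
}}

```text
clock: 22.52
position: [0.5068, 0.1273, 0.0998]
ee_rot: [1.007, 2.974, 0.005]
force: [5.3, 5.9, -4.1]
width: 0.167
gripper_force: 39.9
```

Call:
{"fn": "drive_tool", "kwargs": {
  "steps": [
    [1,1.5,1.5,1,0],
    [1,0,0,0,0],
    [1,0,0,0,-0.1],
    [1,0,0,0,-0.1],
    [1,0,0,0,-0.1],
    [1,0,0,0,-0.1],
    [1,0,0,0,-0.1],
    [1,0,0,0,-0.1],
    [1,0,0,0,0]
  ]
}}

```text
clock: 23.27
position: [0.5066, 0.1273, 0.1002]
ee_rot: [-1.848, -2.54, 0.001]
force: [1.5, 2.3, -7.1]
width: 0.172
gripper_force: 39.9
```

Run:
```python
from h import *
o=observe(); y=R.from_rotvec(o['ee_rot']).as_matrix()[:,1]; print(o['position'],o['force'],o['ft_torque'],np.arctan2(y[1],y[0]),o['width'],o['gripper_force'])
```

```text
[0.50657483 0.12728404 0.1001621 ] [ 1.53850144  2.33620235 -7.13932077] [ 0.2125936  -0.27053197 -0.10832443] 0.312706172199632 0.17161141336695224 39.917171001434326
```

Call:
{"fn": "drive_tool", "kwargs": {
  "steps": [
    [1,0,0,-2,0],
    [1,0,0,0,0],
    [1,0,0,0,0]
  ]
}}

```text
clock: 23.52
position: [0.5066, 0.1271, 0.0995]
ee_rot: [-1.838, -2.547, -0.001]
force: [-4.0, 0.4, 12.2]
width: 0.172
gripper_force: 39.9
```

Call:
{"fn": "drive_tool", "kwargs": {
  "steps": [
    [1,0,0,0.7,0],
    [1,0,0,0,-0.1],
    [1,0,0,0,-0.1],
    [1,0,0,0,-0.1],
    [1,0,0,0,-0.1],
    [1,0,0,0,-0.1],
    [1,0,0,0,-0.1],
    [1,0,0,0,-0.1],
    [1,0,0,0,-0.1],
    [1,0,0,0,-0.1],
    [1,0,0,0,-0.1],
    [1,0,0,0,-0.1],
    [1,0,0,0,-0.1],
    [1,0,0,0,0],
    [1,0,0,0,0]
  ]
}}

```text
clock: 24.77
position: [0.5062, 0.1273, 0.0996]
ee_rot: [-2.955, -1.063, 0.001]
force: [-3.9, 1.3, 7.6]
width: 0.17
gripper_force: 39.9
```

Run:
```python
from h import *
o=observe(); y=R.from_rotvec(o['ee_rot']).as_matrix()[:,1]; print(o['position'],o['force'],o['ft_torque'],np.arctan2(y[1],y[0]),o['width'],o['gripper_force'])
```

```text
[0.50616961 0.12730309 0.09957881] [-3.93610885  1.2966347   7.63891985] [ 0.337136    1.06754227 -0.13109773] -0.8801176956284864 0.1698912318675808 39.91778612136841
```

Call:
{"fn": "drive_tool", "kwargs": {
  "steps": [
    [1,0,0,0,-0.06],
    [1,0,0,0,-0.06],
    [1,0,0,0,-0.06],
    [1,0,0,0,0],
    [1,0,0,0,0]
  ]
}}

```text
clock: 25.18
position: [0.5064, 0.1275, 0.0996]
ee_rot: [-3.038, -0.797, 0.001]
force: [-2.9, 2.0, 7.9]
width: 0.172
gripper_force: 41.4
```

Run:
```python
from h import *
o=observe(); y=R.from_rotvec(o['ee_rot']).as_matrix()[:,1]; print(o['position'],o['force'],o['ft_torque'],np.arctan2(y[1],y[0]),o['width'],o['gripper_force'],o['joints'])
```

```text
[0.50635148 0.12753232 0.09955632] [-2.85138242  2.02548517  7.86105056] [0.30809425 0.85814721 0.94278704] -1.057523575004731 0.1717073246505054 41.408881687384564 [-0.97619777  0.49165072  0.88030456  1.98832432 -0.48984328  0.88734809
 -0.89079962]
```

Call:
{"fn": "drive_tool", "kwargs": {
  "steps": [
    [1,0,0,0,-0.05],
    [1,0,0,0,0],
    [1,0,0,0,0]
  ]
}}

```text
clock: 25.43
position: [0.5061, 0.1273, 0.0996]
ee_rot: [-3.057, -0.721, 0.002]
force: [-5.0, 0.8, 9.0]
width: 0.184
gripper_force: 42.5
```

Run:
```python
from h import *
o=observe(); y=R.from_rotvec(o['ee_rot']).as_matrix()[:,1]; print(o['position'],o['force'],o['ft_torque'],np.arctan2(y[1],y[0]),o['width'],o['gripper_force'])
```

```text
[0.50605998 0.12731346 0.09956938] [-4.95806758  0.80888513  8.95382466] [0.09319936 1.14682892 1.01590815] -1.107419167842205 0.18395861530403124 42.45746196247637
```

Call:
{"fn": "drive_tool", "kwargs": {
  "steps": [
    [0.45,0,0,0,0],
    [0.45,0,0,0,0],
    [0.45,0,0,0,0],
    [0.45,0,0,0,0],
    [0.45,0,0,0,0],
    [0.45,0,0,10,0],
    [0.45,0,0,30,0],
    [0.45,0,0,40,0],
    [0.45,0,0,40,0],
    [0.45,0,0,30,0],
    [0.45,0,0,0,0]
  ]
}}

```text
clock: 26.35
position: [0.5101, 0.1265, 0.2554]
ee_rot: [-3.059, -0.711, -0.013]
force: [-0.1, 0.2, -0.5]
width: 0.549
gripper_force: 0.0
```

Run:
```python
from h import *
o=observe(); print(o['position'],o['force'],o['ft_torque'],o['width'])
d=snap('wrist','wrist15'); snap('side','side15')
# wing orientation: dark shadowed side / edges near cap in wrist image, compared with expected
c=np.array([.5055,.125,0])
for cap in (2.1,2.2,2.3):
    a=-.355-cap; print(cap,[np.round(proj('wrist15',c+[s*.031*np.cos(a),s*.031*np.sin(a),.152]),1) for s in(-1,1)])
u,v=map(int,proj('wrist15',c+[0,0,.152])); print(u,v)
g=cv2.cvtColor(d['image'],cv2.COLOR_RGB2GRAY)[v-44:v+44,u-44:u+44]
e=cv2.Canny(cv2.resize(g,None,fx=2,fy=2),40,100)
L=cv2.HoughLinesP(e,1,np.pi/360,35,minLineLength=45,maxLineGap=6)
print([] if L is None else [(*l[0]/2+np.array([u-44,v-44]*2),) for l in L])
A=cv2.imread('pics/side13.png').astype(int);B=cv2.imread('pics/side15.png').astype(int)
s0=cv2.imread('pics/side0.png').astype(int)
dd=(abs(B-s0).max(2)>40).astype(np.uint8);n,l,st,_=cv2.connectedComponentsWithStats(dd);print(st[1:][st[1:,4]>40])
for r in B[150:204:2,240:300:3].max(2): print(''.join('%4d'%x for x in r))
```

```text
[0.51009662 0.12650236 0.25542075] [-0.1055505   0.19755644 -0.49613061] [-0.05063612  0.1263729   0.01783949] 0.5488606635410855
2.1 [array([313. , 168.6]), array([327.6, 228.6])]
2.2 [array([316.2, 168. ]), array([324.5, 229.2])]
2.3 [array([319.5, 167.7]), array([321.4, 229.4])]
320 199
[(np.float64(322.5), np.float64(164.5), np.float64(330.0), np.float64(222.0))]
[[   0    0   48  202 2613]
 [  64    0   37   58 1250]
 [ 221    0   83  119 3759]
 [  86   58   23   18  268]
 [ 246   66   11   15   85]
 [  87   76   23  109 1115]
 [ 247  104   11   20  165]
 [ 237  134   38   38  836]
 [ 251  172   32   16  250]
 [ 111  184   13   27   73]
 [  24  212   33   90  655]
 [ 126  219   13   58  132]
 [ 350  236   14   28  301]]
 180 177 166 177 183 183 182 181 179 105  74  73  75  78  98  95  99  99  98  98
 179 179 171 174 183 183 183 182 182 182 116  74  73  74  77  97  93  99  97  97
 182 180 169 179 183 183 183 183 183 182 183 158  74  73  74  75  96  98  97  96
 178 171 176 183 184 184 184 184 183 184 183 183 175  74  73  73  74  90  99  98
 174 180 184 184 184 184 184 184 184 185 
[... 1121 characters left out ...]
 176 176 176 174 164 126 107 106 107 174 182 181 174
 184 184 145 110 113 115 115  97 125 128  94 108 113 102 113 121 175 182 178 167
 184 184 158 107 113 114 111  86 113 121  89 106 112 112 117 112 176 183 177 168
 184 184 157 116 124  96 112 113 113 113 112 109  92 119 117 113 176 183 179 167
 184 184 170 114 119 130 138 106  91  91 101 120 125 119 116 114 173 184 183 179
 184 183 181 114 119 122 124 128 132 132 129 123 122 118 115 114 174 185 185 184
 183 183 183 114 120 123 124 126 126 126 125 124 121 119 116 113 175 186 186 186
 183 184 183 113 119 123 124 126 126 125 125 123 122 118 116 114 175 186 187 186
 184 184 183 113 120 123 124 126 126 126 125 124 122 119 116 114 176 187 186 187
```

The wing edge in the wrist view gives a cap angle of about 2.20, which is the stop. The lid rim matches its shut position, and apart from the arm, only the lid and the middle tube have changed in the side view.

```bash
python3 -c "
from cell import arm; print(arm.sign_off())"
```

```text
the job is handed in; nothing more can be done
None
```

The middle-sized tube is standing in the tub, the lid is shut and the cap is turned to its stop (about 2.2 rad); the other objects are where they were, and the job is handed in.

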